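Close up a line of type with the galley's ratchet clamp

TASK

Close up the loose line of type blocks: pump the clamp's red trigger, letting it come right back after each squeeze, until the blocks stand tight against the stop and the sprung red pad is pressed in at least 6 mm with the trigger let go, but never drive the pad right home. Then press the yellow release until the jaw has sprung all the way back, and leave the line standing closed up against the stop. Work the clamp only by its trigger and release: do not handle the jaw or the type, and leave the other things on the bench where they are.

Things in the scene. Friction and masses are not known exactly. Their poses are not given: they have to be found in the camera images.
- galley: Fixed aluminium galley (printer's tray): plate 400 x 80 x 6 mm with a blue one-hand ratchet clamp built on one end. Origin on the table under the trigger's pivot; x along the galley, the way the jaw advances, towards the stop; y across; z up. In this frame the plate runs from x = -125 to 275 mm; the clamp's blue cheeks fill x -54 to 42, y -23 to 23, up to z 72.
- grip_top (a point): Top centre of the fixed black grip behind the trigger, 132 mm above the table. Grip 18 mm (x) by 30 mm (y), at galley x -48 to -30; the trigger closes towards it.
- channel_mouth (a point): Start of the type channel, on its floor (6 mm above the table), at galley x = 97 mm. The channel runs along +x between walls 22 mm high whose inner faces are at y = -28 and 28.
- trigger (a joint): Trigger angle (rad): 0 at rest (leaning 0.27 towards the stop), 0.54 fully squeezed back to the grip (hard stop). A spring returns it. A squeeze past 0.5 advances the jaw one click of 8 mm (it runs up to 2.5 mm further, then drops back on the ratchet); one short of 0.44 gains nothing. It must come back below 0.05 before the next squeeze.
- trigger_pivot (a point): The trigger's hinge, along the galley's y axis at x = 0, z = 62 mm. The trigger's red paddle is 26 mm wide (y) and 10 mm thick and spans 31 to 81 mm from the pivot. A click needs 3 to 7 N on it while the jaw runs free and up to 13 N at the end of a stroke with the pad hard pressed.
- trigger_pad (a point): Point on the trigger's front face (the one towards the stop), 66 mm from its pivot, on its centre line, about 124 mm above the table at rest; push here in the galley's -x direction (it travels about 35 mm).
- jaw: The sliding jaw: blue block 14 x 50 x 24 mm on a steel bar with brass ratchet pins. Its origin coincides with the galley's origin when the jaw is fully back, so the x of its origin in the galley's frame is how far it has advanced (0 to 66 mm, held every 8 mm by the ratchet: 7.7, 15.7, ...). A spring of 4 to 7 N draws it back as soon as the release is pressed.
- pad (a joint): How far the sprung red pad on the jaw's front is pressed in (m): 0 free, 0.020 right home (bottomed). Spring 0.6 N per mm. With the pad free its face is at galley x = 99 mm plus the jaw's advance. Pad 50 mm wide, 20 mm high, 6 mm thick, centred 19 mm above the table.
- release (a joint): Yellow release lever (rad): 0 at rest, pressed down to 0.26 (hard stop, about 20 mm at the paddle). From about 0.15 the ratchet is free and the jaw runs back, if the trigger is at rest. It takes 2 to 6 N; hold it down until the jaw is back (about half a second). It springs up when let go and bobs with every click.
- release_top (a point): Centre of the upper face of the yellow release paddle (30 x 30 mm), at galley x = -115, y = 0, z = 55 mm at rest; press straight down.
- stop: Fixed dark steel stop across the channel, 14 mm thick, up to 34 mm above the table. Origin at the bottom centre of the face that the type closes up against, on the channel floor 6 mm above the table; its x is the galley's x (the type lies on its -x side). From the free pad to this face are 134 to 156 mm, of which the four blocks fill 112.
- type0: Type block 0, counted from the stop (0 = next to the stop, 3 = next to the jaw): light wood block with a raised black disc on top, 28 mm along the channel, 44 across, 24 high, about 60 g, loose in the channel. Origin at the centre of its underside; x along the channel towards the stop, z up. In a closed line its origin lies 14 mm from the stop's face.
- type1: Type block 1, counted from the stop (0 = next to the stop, 3 = next to the jaw): dark wood block with a raised black diamond on top, 28 mm along the channel, 44 across, 24 high, about 60 g, loose in the channel. Origin at the centre of its underside; x along the channel towards the stop, z up. In a closed line its origin lies 42 mm from the stop's face.
- type2: Type block 2, counted from the stop (0 = next to the stop, 3 = next to the jaw): light wood block with a raised black three bars on top, 28 mm along the channel, 44 across, 24 high, about 60 g, loose in the channel. Origin at the centre of its underside; x along the channel towards the stop, z up. In a closed line its origin lies 70 mm from the stop's face.
- type3: Type block 3, counted from the stop (0 = next to the stop, 3 = next to the jaw): dark wood block with a raised black cross on top, 28 mm along the channel, 44 across, 24 high, about 60 g, loose in the channel. Origin at the centre of its underside; x along the channel towards the stop, z up. In a closed line its origin lies 98 mm from the stop's face.
- mallet: Bystander: hammer lying on the table, about 0.3 m long; origin on its underside.
- ink_tin: Bystander: round ink tin, 84 mm across, 60 mm high; origin at the centre of its underside.
- planer: Bystander: planing block of light wood, 90 x 60 x 40 mm; origin at the centre of its underside.
- furniture: Bystander: strip of dark wood, 150 x 25 x 17 mm; origin at the centre of its underside.
- wash_jar: Bystander: amber jar, 60 mm across, 90 mm high; origin at the centre of its underside.
- ink_brush: Bystander: brush lying on the table; origin on its underside.
Mind the look-alikes: they are no part of the job. Leave any orange or purple look-alike of the type2 alone.

How it is judged (in metres and radians):
On the way:
1. the line is clamped: all four blocks closed up against the stop (each within 3 mm of its place), the pad pressed in more than 5 mm, the trigger let go (below 0.1 rad) (x of type0 in the frame of stop above -0.017 m and z of each of type0, type1, type2, type3 in the frame of stop below 0.003 m and angle between the x axis of each of type0, type1, type2, type3 and the x axis of stop, either way round below 0.06 rad and x of type1 in the frame of stop above -0.045 m and x of type2 in the frame of stop above -0.073 m and x of type3 in the frame of stop above -0.101 m and value of joint pad above 0.005 m and value of joint trigger below 0.1 rad), for 0.3 s.
At the end, for the whole second after the job is handed in: The jaw is fully back (within 4 mm), trigger and release are let go and at rest, and the four blocks lie flat and still in the channel, closed up against the stop: each within 3 mm of its place along the line and square within 0.06 rad (x of type0 in the frame of stop above -0.017 m and z of each of type0, type1, type2, type3 in the frame of stop below 0.003 m and angle between the x axis of each of type0, type1, type2, type3 and the x axis of stop, either way round below 0.06 rad and x of type1 in the frame of stop above -0.045 m and x of type2 in the frame of stop above -0.073 m and x of type3 in the frame of stop above -0.101 m and x of jaw in the frame of galley below 0.004 m and value of joint each of release, trigger below 0.05 rad and linear speed of each of type0, type1, type2, type3 below 0.02 m/s); the robot touches nothing.
It fails at once if the pad is driven right home (pressed in more than 18.5 of its 20 mm) (value of joint pad above 0.0185 m).
It fails at once if a type block is tipped (more than 0.4 rad) (angle between any of type0, type1, type2, type3's own z axis and vertical above 0.4 rad).
It fails at once if the robot handles the jaw or the type (more than 2 N) (contact force between any of the fingers, the arm and type0 above 2 N or contact force between any of the fingers, the arm and type1 above 2 N or contact force between any of the fingers, the arm and type2 above 2 N or contact force between any of the fingers, the arm and type3 above 2 N or contact force between any of the fingers, the arm and jaw above 2 N).
It fails at once if a bystander is moved by more than 40 mm (distance of any of mallet, ink_tin, planer, furniture, wash_jar, ink_brush from where it was at the start of the episode above 0.04 m).
It also fails if it takes over 67 s, if anything falls off the work surface, if the arm or the gripper's body presses on something with over 40 N, if the wrist force passes 120 N, or if a joint passes its speed limit or range.

ROBOT

A 7-joint arm with a two-finger parallel gripper is mounted at the origin on the work surface. World frame = base frame: x ahead of the robot, y to its left, z up, the work surface at z = 0. Lengths are in mm, angles in rad, forces in N, time in s.
With the tool pointing down it reaches from about 400 to 850 mm from the base axis. Payload 6.9 kg.
Tool frame: the origin (TCP) lies midway between the tips of the shut fingers; the grasp point (between the pads) lies 19 mm behind it; x points along the fingers, y is the direction in which the jaws open and shut, and the axes are right-handed (so a half turn about x gives the same grasp; the last joint's range is limited). The gripper opens to 85 mm and grips with 20 to 120 N. Pads are 22 mm wide; open, the fingers measure 114 mm over their backs; the gripper's body (76 mm by 85 mm) begins 54 mm behind the grasp point. The pads swing forward as they close: fully open they stand 13 mm farther back than shut.
Start: joints at [1.268, 0.507, -0.238, 1.5, 0.126, 1.149, -0.155], TCP at [247.84, -573.748, 231.275] pointing down, gripper open.
Joint ranges: [-3.08, 3.08], [-0.24, 2.05], [-1.43, 1.35], [0, 2.5], [-1.52, 4.66], [0.17, 1.96], [-2.89, 2.89]. Speed limits (rad/s): [2.39, 2.39, 3.14, 3.14, 3.14, 3.14, 3.14].

INTERFACE

Orientations are given as a unit quaternion [x, y, z, w].
In Python, from station import manip gives the robot as it stands. The module is installed in compiled form; this text tells all that it offers.
- The arm moves only by the tool drive_tool, never from a script. Its argument "increments" is a list of rows, each a list of 3 entries, a list of its own where there are three numbers: the shift along the world's x, y, z in mm, then the turn, a rotation vector about the world's x, y, z in degrees, then the opening, from -1 (shut) to 1 (fully open). A call has 1 to 8 rows; each row shifts and turns the commanded pose from where the row before left it; what a row does not reach is not made up. A row lasts 1/10 s, in which the tool goes at most 50 mm and 8.59 degrees, less where a joint would pass 70% of its speed; a pose out of reach is approached as far as the arm can. A call is refused whole if a number of a shift passes 50 or a number of a turn 8.59, either way. A call with a gripper value outside its range is refused whole. The fingers move at their own pace and stop on an object; the grip force is fixed at half the most. Time passes only in rows, so rows that do not move let the fingers close. It gives the time, the measured TCP pose, the force and the opening at its end, in the units of the state.
- manip.sense(): the state, without advancing time (a new reading comes with each control period).
- manip.snapshot(name): name is "scene" or "side" or "wrist"; returns the picture (384x512x3 uint8, red, green, blue); there is no depth.
- manip.get_calibration(name): a dict with "mtx" (3x3 intrinsics, pixels), "pose" (4x4, takes a point from camera to world coordinates). Camera axes: x right, y up, looking along -z (the intrinsics and any distortion apply to the point x, -y, -z); pixel columns grow to the right and rows downward; lengths in mm; the calibration is good to about 2 mm. The wrist camera is an equidistant fisheye: a pixel r from the principal point sees the ray r / f radians off the axis. A picture is of the moment at which its call begins: read the wrist's pose just before it. get_calibration takes no time and is no camera call; for the wrist camera it gives the pose at the moment of the call.
- manip.hand_in(): hands the job in, once; it reports no verdict.
The state is a dict: "time_s": time; "joint_positions": joint angles; "joint_velocities": joint speeds; "joint_efforts": joint torques, N m; "position": TCP position; "eef_rot": TCP orientation; "ft_force": force on the tool from outside, world axes, zero at the start; "ft_torque": the same for the moment, N m; "gripper_width": finger opening in mm.
Only numpy, scipy, OpenCV 4.12 (cv2) and the standard library are available. Lean on these libraries where they do the work, as an engineer would, in place of code of your own. Each camera call takes 0.05 s, during which the arm holds its last target.

## Working session

There is one attempt and no reset: what is moved stays moved. The work goes in short steps, Python scripts to look and compute and a tool call to move; the robot and the scene stay as the last step left them, time stands still between calls to the robot, and variables do not carry over. Pictures are saved under pics/ and viewed, and the job is handed in when it is done.

Besides the shell and the picture viewer there is one more tool, called after ">>>" by a JSON object that holds its "name" and its "arguments". drive_tool: Moves the arm, as the interface text tells. Its arguments: {"type":"object","properties":{"increments":{"type":"array"}},"required":["increments"]}

```bash
mkdir -p pics; python3 - <<'E'
from station import manip
import cv2,numpy as np
for n in("scene","side","wrist"):
    c=manip.get_calibration(n);print(n,np.round(c["mtx"],1).tolist(),np.round(c["pose"],3).tolist(),[k for k in c])
    im=manip.snapshot(n);cv2.imwrite(f"pics/{n}0.png",im[:,:,::-1])
s=manip.sense();print(s)
E
```

```text
scene [[358.2, 0.0, 252.7], [0.0, 358.2, 194.2], [0.0, 0.0, 1.0]] [[-0.177, -0.848, 0.499, 1102.504], [0.984, -0.147, 0.1, 100.646], [-0.012, 0.509, 0.861, 977.874], [0.0, 0.0, 0.0, 1.0]] ['mtx', 'pose']
side [[411.5, 0.0, 257.7], [0.0, 411.5, 189.0], [0.0, 0.0, 1.0]] [[0.986, 0.139, -0.096, 453.9], [-0.167, 0.734, -0.658, -778.916], [-0.021, 0.665, 0.746, 990.12], [0.0, 0.0, 0.0, 1.0]] ['mtx', 'pose']
wrist [[297.3, 0.0, 253.1], [0.0, 297.3, 184.8], [0.0, 0.0, 1.0]] [[0.397, 0.876, 0.273, 318.726], [-0.918, 0.379, 0.118, -543.757], [-0.0, -0.297, 0.955, 373.407], [0.0, 0.0, 0.0, 1.0]] ['mtx', 'pose']
{'time_s': 0.15, 'joint_positions': array([ 1.26848369,  0.50814398, -0.23750848,  1.50088964,  0.12569259,
        1.14891457, -0.15478541]), 'joint_velocities': array([ 0.00091385, -0.00332084, -0.00211343, -0.00225263,  0.00024384,
        0.0011474 ,  0.00037373]), 'joint_efforts': array([-3.50263319e-03, -6.21010780e+01, -2.18989223e+00, -2.49835271e+01,
        1.26007001e-02,  9.26189561e-03, -5.91511207e-05]), 'position': array([ 247.64966969, -573.42753601,  230.63342174]), 'eef_rot': array([-0.69234894, -0.14365433,  0.69256798, -0.14270939]), 'ft_force': array([ 0.53560985, -0.31912076, -0.56862026]), 'ft_torque': array([-0.01362979,  0.01764724, -0.04646675]), 'gripper_width': 85.49948454493567}
```

View pics/scene0.png

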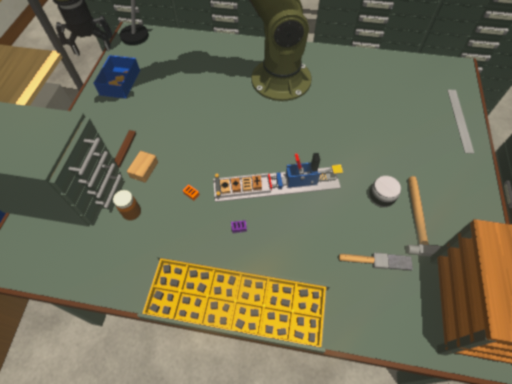

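View pics/side0.png

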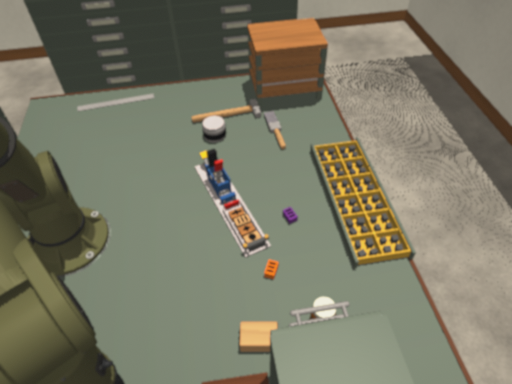

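View pics/wrist0.png

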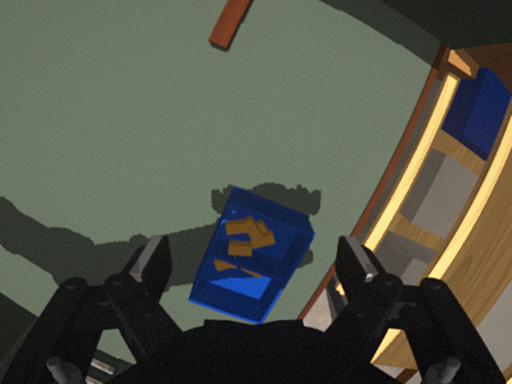

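```bash
cat > h.py <<'E'
import numpy as np,cv2
from station import manip
def ray(cal,u,v,fish=False):
    M=cal["mtx"];P=np.array(cal["pose"])
    x=(u-M[0,2])/M[0,0];y=(v-M[1,2])/M[1,1]
    if fish:
        r=np.hypot(x,y);d=np.array([np.sin(r)*x/r,-np.sin(r)*y/r,-np.cos(r)]) if r>0 else np.array([0,0,-1.])
    else: d=np.array([x,-y,-1.])
    return P[:3,3],P[:3,:3]@d
def onz(cal,u,v,z,fish=False):
    o,d=ray(cal,u,v,fish);return o+d*(z-o[2])/d[2]
def tri(rs):
    A=0;b=0
    for o,d in rs:
        d=d/np.linalg.norm(d);Q=np.eye(3)-np.outer(d,d);A=A+Q;b=b+Q@o
    return np.linalg.solve(A,b)
E
python3 - <<'E'
import cv2
a=cv2.imread("pics/scene0.png")[140:210,200:355];cv2.imwrite("pics/sc_c.png",cv2.resize(a,None,fx=5,fy=5,interpolation=cv2.INTER_CUBIC))
a=cv2.imread("pics/side0.png")[140:265,185:305];cv2.imwrite("pics/si_c.png",cv2.resize(a,None,fx=4.8,fy=4.8,interpolation=cv2.INTER_CUBIC))
E
```

```text
(no output)
```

View pics/sc_c.png

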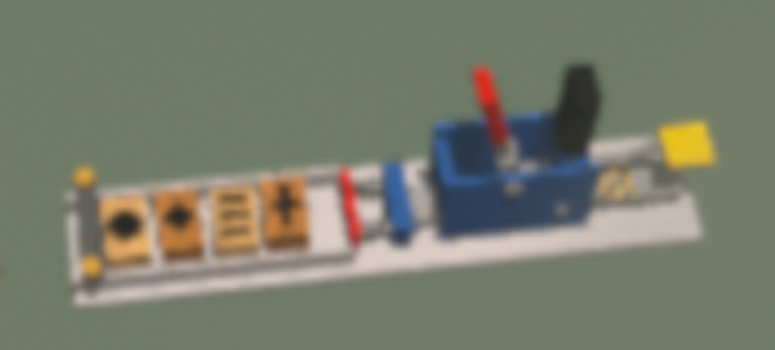

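View pics/si_c.png

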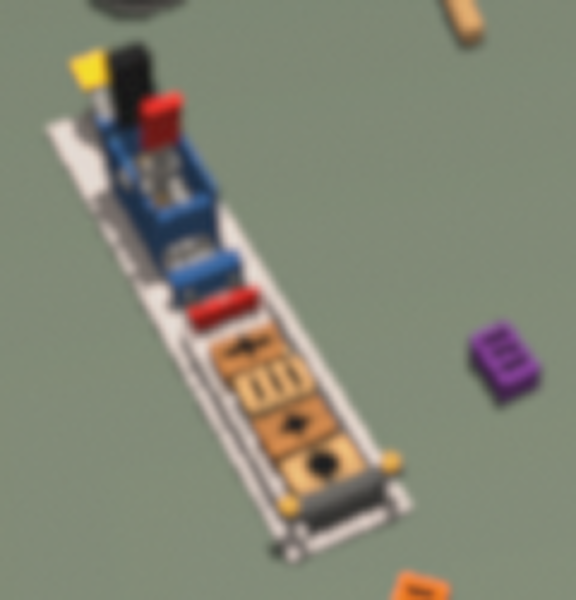

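```bash
python3 - <<'E'
from h import *
S=manip.get_calibration("scene");D=manip.get_calibration("side")
sc=lambda u,v:(200+(u+.5)/5-.5,140+(v+.5)/5-.5)
si=lambda u,v:(185+(u+.5)/4.8-.5,140+(v+.5)/4.8-.5)
for n,p in dict(stopnear=(75,303),clampnear=(703,238),stopfar=(66,195),yel=(687,145)).items():
    print("scene",n,onz(S,*sc(*p),55 if n=='yel' else 6).round(1))
for n,p in dict(stopfar=(291,555),stopnear=(411,502),clampfar=(50,128),yel=(91,69)).items():
    print("side",n,onz(D,*si(*p),55 if n=='yel' else 6).round(1))
print("yel tri",tri([ray(S,*sc(687,145)),ray(D,*si(91,69))]).round(1))
def cen(im,f,box,k):
    h=cv2.cvtColor(im,cv2.COLOR_BGR2HSV)
    m=f(h);mm=np.zeros_like(m);x0,y0,x1,y1=box;mm[y0:y1,x0:x1]=m[y0:y1,x0:x1]
    ys,xs=np.nonzero(mm);return xs.mean(),ys.mean(),len(xs)
red=lambda h:((h[...,0]<6)|(h[...,0]>174))&(h[...,1]>170)&(h[...,2]>90)
yel=lambda h:(abs(h[...,0].astype(int)-27)<5)&(h[...,1]>170)&(h[...,2]>130)
a=cv2.imread("pics/scene0.png");b=cv2.imread("pics/side0.png")
for n,f,b1,b2 in(("yel",yel,(325,155,350,180),(195,145,212,162)),("trig",red,(290,150,305,172),(205,155,228,175)),("pad",red,(260,168,275,195),(220,195,242,215))):
    p=cen(a,f,b1,0);q=cen(b,f,b2,0);print(n,p,q,tri([ray(S,*p[:2]),ray(D,*q[:2])]).round(1))
E
```

```text
scene stopnear [ 580.2 -126.4    6. ]
scene clampnear [465.7 256.6   6. ]
scene stopfar [ 502.7 -150.7    6. ]
scene yel [431.  235.2  55. ]
side stopfar [ 504.6 -149.4    6. ]
side stopnear [ 580.5 -125.7    6. ]
side clampfar [389.3 230.4   6. ]
side yel [424.3 232.4  55. ]
yel tri [425.2 237.   49.2]
yel (np.float64(336.8333333333333), np.float64(168.5151515151515), 66) (np.float64(203.84848484848484), np.float64(154.3939393939394), 33) [425.4 236.1  48.8]
trig (np.float64(297.0), np.float64(158.68), 25) (np.float64(217.57575757575756), np.float64(164.28787878787878), 66) [464.  107.6 121.8]
pad (np.float64(269.6923076923077), np.float64(181.3846153846154), 13) (np.float64(230.88888888888889), np.float64(203.88888888888889), 45) [488.4  33.7  17.2]
```

Candidates: the red trigger is at scene (297,159). The red sprung pad at (270,181) is not it. The yellow release is at (337,169); the yellow tray below and the stop's brass knobs are not it. The orange block at (191,192) and purple block at (239,226) are look-alikes, to be left alone. The crops confirm the trigger next to the black grip. The galley origin is about (463.2, 124.6), with its x axis along (0.287, -0.958) in world coordinates. The corner spacing comes to 399.4 mm against the 400 given, so it fits.

>>> {"name": "drive_tool", "arguments": {"increments": [[[0, 40, 5], [0, 0, 0], -1], [[0, 40, 5], [0, 0, 0], -1], [[5, 40, 5], [0, 0, -2], -1], [[10, 40, 5], [0, 0, -2], -1], [[20, 40, 0], [0, 0, -2], -1], [[20, 40, 0], [0, 0, 0], -1], [[20, 40, 0], [0, 0, 0], -1], [[20, 40, 0], [0, 0, 0], -1]]}}

```text
time_s: 0.95
position: [343.2, -252.0, 251.3]
eef_rot: [0.699, 0.107, -0.699, 0.107]
ft_force: [1.7, -0.3, 0.5]
gripper_width: -0.0
```

>>> {"name": "drive_tool", "arguments": {"increments": [[[20, 40, 0], [0, 0, 0], -1], [[20, 40, 0], [0, 0, 0], -1], [[20, 40, 0], [0, 0, 0], -1], [[20, 40, 0], [0, 0, 0], -1], [[20, 40, 0], [0, 0, 0], -1], [[20, 40, 0], [0, 0, 0], -1], [[10, 20, 0], [0, 0, 0], -1], [[0, 0, 0], [0, 0, 0], -1]]}}

```text
time_s: 1.75
position: [473.8, 10.1, 251.2]
eef_rot: [0.699, 0.109, -0.698, 0.108]
ft_force: [-0.6, -0.1, -0.7]
gripper_width: 0.0
```

```bash
python3 - <<'E'
from h import *
from scipy.spatial.transform import Rotation as R
s=manip.sense();r=R.from_quat(s["eef_rot"]).as_matrix();print(s["time_s"],s["position"],r.round(3).tolist(),s["joint_positions"].round(2),s["ft_force"],s["gripper_width"])
for n in("wrist","side"):
    cv2.imwrite(f"pics/{n}1.png",manip.snapshot(n)[:,:,::-1])
E
```

```text
1.75 [473.81036349  10.0929567  251.19995716] [[0.001, 0.304, -0.953], [0.002, -0.953, -0.304], [-1.0, -0.002, -0.001]] [ 0.34  0.28 -0.53  1.85  0.16  1.06 -1.52] [-0.55542887 -0.08776894 -0.66908528] 0.03536960254847029
```

View pics/wrist1.png

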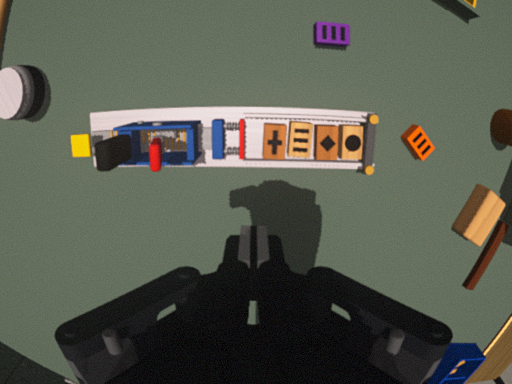

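```bash
python3 - <<'E'
import cv2
a=cv2.imread("pics/wrist1.png")[95:180,60:390];cv2.imwrite("pics/w1c.png",cv2.resize(a[:,:165],None,fx=4.8,fy=4.8,interpolation=cv2.INTER_CUBIC));cv2.imwrite("pics/w1d.png",cv2.resize(a[:,165:],None,fx=4.8,fy=4.8,interpolation=cv2.INTER_CUBIC))
E
```

```text
(no output)
```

View pics/w1c.png

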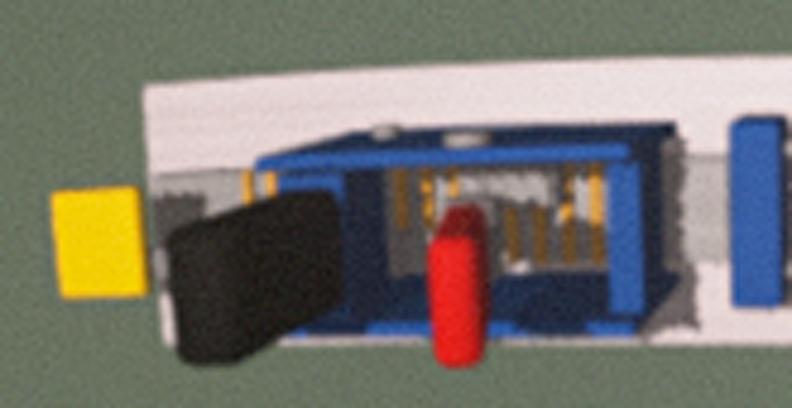

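View pics/w1d.png

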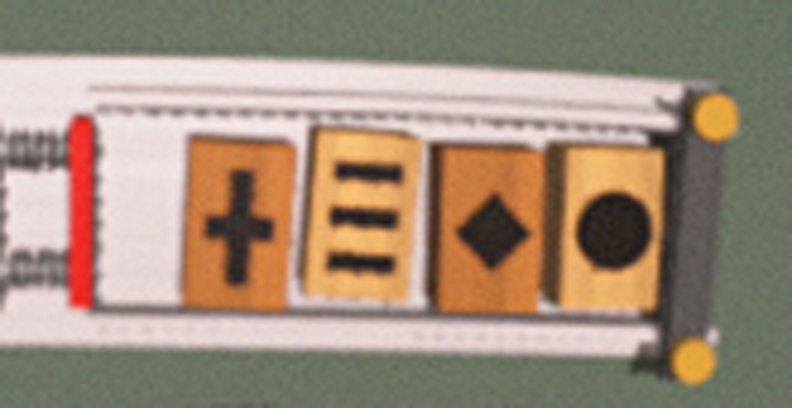

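```bash
cat >> h.py <<'E'
O=np.array([463.2,124.6]);ex=np.array([.2873,-.9578]);ey=np.array([.9578,.2873])
def gal(p): d=np.array(p[:2])-O;return np.round([d@ex,d@ey,p[2]],1)
def world(gx,gy=0): return O+gx*ex+gy*ey
E
python3 - <<'E'
from h import *
W=manip.get_calibration("wrist")
A=lambda u,v:(60+(u+.5)/4.8-.5,95+(v+.5)/4.8-.5)
B=lambda u,v:(225+(u+.5)/4.8-.5,95+(v+.5)/4.8-.5)
for n,p,z in [("plate -125,+40",A(145,87),6),("yel -115,0,55",A(99,243),55),("padfront top",B(93,210),29),("padback",B(69,210),29),("stop face top",B(674,230),34),("stop back top",B(717,230),34),("knob1",B(715,117),40),("knob2",B(692,362),40),("plate 275,40",B(717,84),6),
 ("trig tip(front-top) ",A(458,365),139),("t3L",B(187,220),30),("t3R",B(292,220),30),("t0R",B(664,230),30),("t0L bot z6",B(548,230),6),("jaw L top",A(732,200),31)]:
    print(n,gal(onz(W,*p,z,True)))
E
```

```text
plate -125,+40 [-117.7   36.3    6. ]
yel -115,0,55 [-107.3   -2.7   55. ]
padfront top [105.6  -1.8  29. ]
padback [99.4 -1.9 29. ]
stop face top [260.2  -1.7  34. ]
stop back top [273.   -1.1  34. ]
knob1 [267.1  29.7  40. ]
knob2 [266.9 -36.5  40. ]
plate 275,40 [281.6  37.1   6. ]
trig tip(front-top)  [ 26.9 -14.9 139. ]
t3L [129.8  -4.   30. ]
t3R [156.9  -3.4  30. ]
t0R [258.9  -2.5  30. ]
t0L bot z6 [232.9  -7.6   6. ]
jaw L top [66.2  0.9 31. ]
```

The wrist view shows a uniform offset of about +7 mm along galley x, as seen at both plate ends, so only its differences are trustworthy. Pad to stop is about 154.6 mm, leaving a gap of about 42.6 mm. That calls for 7 clicks: advance 55.7 mm, pad pressed about 13 mm, and about 15.6 mm at the peak. The trigger comes from the scene and side views. I move in front of it and down.

>>> {"name": "drive_tool", "arguments": {"increments": [[[6, 30, 0], [0, 0, -1], -1], [[0, 27, 0], [0, 0, 0], -1], [[0, 0, -30], [0, 0, 0], -1], [[0, 0, -40], [0, 0, 0], -1], [[0, 0, -40], [0, 0, 0], -1], [[0, 0, -26], [0, 0, 0], -1], [[0, 0, 0], [0, 0, 0], -1]]}}

```text
time_s: 2.55
position: [476.4, 60.9, 112.5]
eef_rot: [-0.698, -0.1, 0.702, -0.1]
ft_force: [-0.3, 0.1, 0.4]
gripper_width: -0.1
```

```bash
python3 - <<'E'
from h import *
s=manip.sense();print(s["time_s"],s["position"],gal(s["position"]),s["ft_force"])
for n in("wrist","side"):
    cv2.imwrite(f"pics/{n}2.png",manip.snapshot(n)[:,:,::-1])
a=cv2.imread("pics/side2.png")[140:265,185:305];cv2.imwrite("pics/si2_c.png",cv2.resize(a,None,fx=4.8,fy=4.8,interpolation=cv2.INTER_CUBIC))
E
```

```text
2.55 [476.36555893  60.94478142 112.49877998] [ 64.8  -5.7 112.5] [-0.26232453  0.10992032  0.40151737]
```

View pics/wrist2.png

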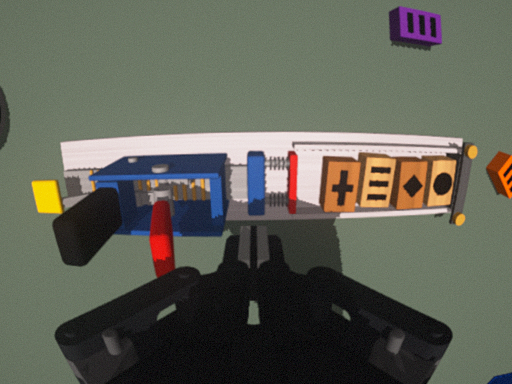

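View pics/si2_c.png

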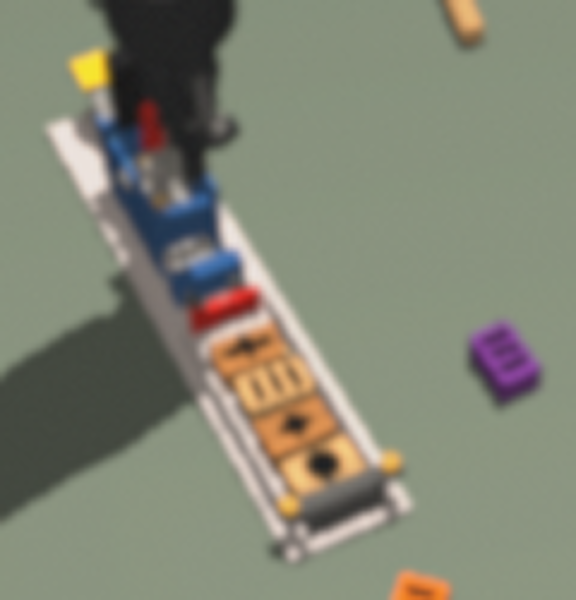

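>>> {"name": "drive_tool", "arguments": {"increments": [[[3.5, 1, 0], [0, 0, 0], -1], [[-3, 10, 0], [0, 0, 0], -1], [[-3, 10, 0], [0, 0, 0], -1], [[0, 0, 0], [0, 0, 0], -1]]}}

```text
time_s: 3.05
position: [476.4, 86.3, 116.2]
eef_rot: [0.7, 0.102, -0.699, 0.101]
ft_force: [0.9, -0.4, 1.0]
gripper_width: -0.1
```

>>> {"name": "drive_tool", "arguments": {"increments": [[[-1.5, 5, 0], [0, 0, 0], -1], [[0, 0, 0], [0, 0, 0], -1]]}}

```text
time_s: 3.25
position: [475.0, 89.6, 115.6]
eef_rot: [0.7, 0.101, -0.7, 0.101]
ft_force: [1.3, -1.1, 1.1]
gripper_width: -0.2
```

>>> {"name": "drive_tool", "arguments": {"increments": [[[-1.5, 5, 0], [0, 0, 0], -1], [[0, 0, 0], [0, 0, 0], -1]]}}

```text
time_s: 3.45
position: [473.2, 94.7, 115.3]
eef_rot: [-0.7, -0.101, 0.7, -0.101]
ft_force: [0.5, -2.6, 1.2]
gripper_width: 0.1
```

>>> {"name": "drive_tool", "arguments": {"increments": [[[-1.5, 5, 0], [0, 0, 0], -1], [[0, 0, 0], [0, 0, 0], -1]]}}

```text
time_s: 3.65
position: [471.6, 99.8, 115.2]
eef_rot: [-0.7, -0.101, 0.7, -0.101]
ft_force: [0.5, -2.1, 0.8]
gripper_width: -0.1
```

```bash
python3 - <<'E'
from h import *
s=manip.sense();print(s["time_s"],s["position"],gal(s["position"]),s["ft_force"])
cv2.imwrite(f"pics/wrist3.png",manip.snapshot("wrist")[:,:,::-1])
E
```

```text
3.65 [471.55233464  99.81601661 115.22754463] [ 26.1   0.9 115.2] [ 0.51516739 -2.13433108  0.78097583]
```

View pics/wrist3.png

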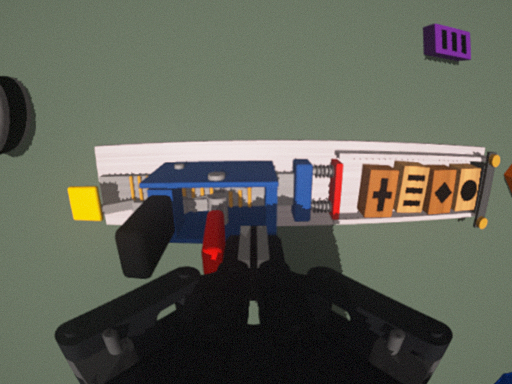

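>>> {"name": "drive_tool", "arguments": {"increments": [[[-1.5, 5, 0], [0, 0, 0], -1], [[-1.5, 5, 0], [0, 0, 0], -1], [[0, 0, 0], [0, 0, 0], -1]]}}

```text
time_s: 4.0
position: [468.9, 108.8, 115.4]
eef_rot: [0.7, 0.1, -0.7, 0.101]
ft_force: [2.1, -5.7, 3.3]
gripper_width: 0.0
```

>>> {"name": "drive_tool", "arguments": {"increments": [[[-1.5, 5, 0], [0, 0, 0], -1], [[0, 0, 0], [0, 0, 0], -1]]}}

```text
time_s: 4.2
position: [467.4, 113.5, 115.4]
eef_rot: [0.7, 0.1, -0.7, 0.101]
ft_force: [0.4, -5.9, 2.3]
gripper_width: 0.2
```

>>> {"name": "drive_tool", "arguments": {"increments": [[[-1.2, 4, 0], [0, 0, 0], -1], [[0, 0, 0], [0, 0, 0], -1]]}}

```text
time_s: 4.4
position: [466.0, 118.0, 115.1]
eef_rot: [-0.7, -0.1, 0.7, -0.101]
ft_force: [2.0, -3.2, -0.2]
gripper_width: -0.2
```

>>> {"name": "drive_tool", "arguments": {"increments": [[[-0.9, 3, 0], [0, 0, 0], -1], [[0, 0, 0], [0, 0, 0], -1]]}}

```text
time_s: 4.6
position: [465.2, 120.6, 114.9]
eef_rot: [-0.7, -0.1, 0.7, -0.101]
ft_force: [2.4, -5.6, -1.1]
gripper_width: 0.1
```

```bash
python3 - <<'E'
from h import *
s=manip.sense();print(s["time_s"],s["position"],gal(s["position"]),s["ft_force"])
cv2.imwrite(f"pics/wrist4.png",manip.snapshot("wrist")[:,:,::-1])
E
```

```text
4.6 [465.16877981 120.57658561 114.92110795] [  4.4   0.7 114.9] [ 2.38093086 -5.60350196 -1.06035712]
```

View pics/wrist4.png

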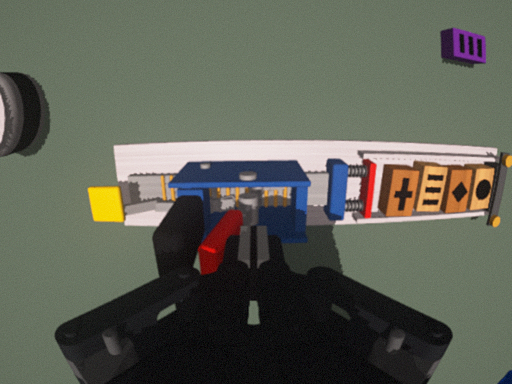

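>>> {"name": "drive_tool", "arguments": {"increments": [[[-0.9, 3, 0], [0, 0, 0], -1], [[0, 0, 0], [0, 0, 0], -1]]}}

```text
time_s: 4.85
position: [464.3, 122.9, 114.8]
eef_rot: [-0.7, -0.1, 0.7, -0.101]
ft_force: [3.9, -7.7, -2.3]
gripper_width: -0.2
```

>>> {"name": "drive_tool", "arguments": {"increments": [[[-0.9, 3, 0], [0, 0, 0], -1], [[0, 0, 0], [0, 0, 0], -1]]}}

```text
time_s: 5.05
position: [464.0, 123.7, 114.7]
eef_rot: [-0.7, -0.098, 0.7, -0.101]
ft_force: [5.8, -11.8, -2.9]
gripper_width: -0.3
```

```bash
python3 - <<'E'
from h import *
s=manip.sense();print(s["time_s"],s["position"],gal(s["position"]),s["ft_force"])
cv2.imwrite(f"pics/wrist5.png",manip.snapshot("wrist")[:,:,::-1])
E
```

```text
5.05 [464.00793927 123.72112224 114.74077578] [  1.1   0.5 114.7] [  5.79843366 -11.81706002  -2.90235884]
```

View pics/wrist5.png

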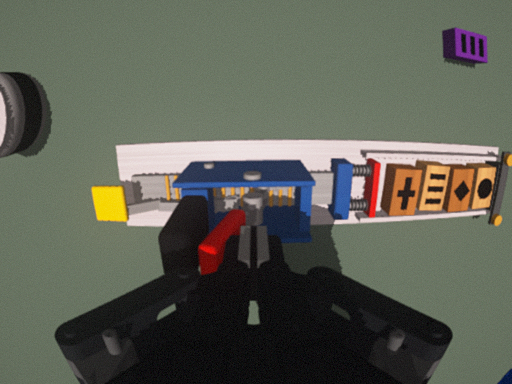

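Force rose to 13 N while the tool moved only 0.8 mm of 3, so this is the hard stop. Now I let the trigger fully back.

>>> {"name": "drive_tool", "arguments": {"increments": [[[3, -10, 0], [0, 0, 0], -1], [[3, -10, 0], [0, 0, 0], -1], [[3, -10, 0], [0, 0, 0], -1], [[3, -10, 0], [0, 0, 0], -1], [[0, 0, 0], [0, 0, 0], -1], [[0, 0, 0], [0, 0, 0], -1]]}}

```text
time_s: 5.7
position: [475.5, 86.9, 115.3]
eef_rot: [-0.7, -0.1, 0.7, -0.1]
ft_force: [0.3, -2.9, 2.3]
gripper_width: 0.1
```

```bash
cat > look.py <<'E'
from h import *
import sys
k=sys.argv[1]
s=manip.sense();print(s["time_s"],s["position"].round(1),gal(s["position"]),s["ft_force"].round(1))
W=manip.get_calibration("wrist")
im=manip.snapshot("wrist")[:,:,::-1].copy();cv2.imwrite(f"pics/w_{k}.png",im)
c=im[130:245,90:512];cv2.imwrite(f"pics/wc_{k}.png",cv2.resize(c,None,fx=1.89,fy=1.89,interpolation=cv2.INTER_CUBIC))
h=cv2.cvtColor(im,cv2.COLOR_BGR2HSV)
red=((h[...,0]<5)|(h[...,0]>175))&(h[...,1]>190)&(h[...,2]>90)
n,l,st,ce=cv2.connectedComponentsWithStats(red.astype(np.uint8))
for i in range(1,n):
    if st[i,4]>25:
        x,y,w,hh,a=st[i];print("red",st[i].tolist(),ce[i].round(1),"gal@z29 R",gal(onz(W,x+w-.5,ce[i][1],29,True)))
E
python3 look.py p1
```

```text
5.7 [475.5  86.9 115.3] [ 39.6   0.9 115.3] [ 0.3 -2.9  2.3]
red [326, 162, 9, 57, 317] [329.9 189.8] gal@z29 R [108.3   1.8  29. ]
red [196, 210, 27, 64, 1075] [207.8 242. ] gal@z29 R [ 13.5 -45.5  29. ]
```

View pics/wc_p1.png

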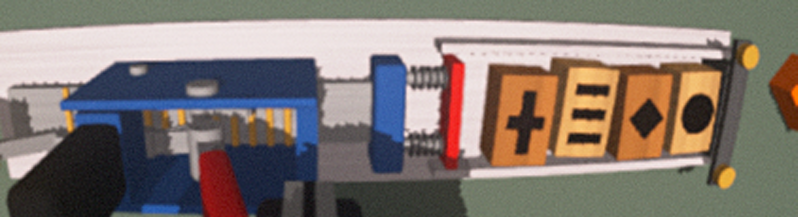

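>>> {"name": "drive_tool", "arguments": {"increments": [[[3, -10, 0], [0, 0, 0], -1], [[0, 0, 0], [0, 0, 0], -1]]}}

```text
time_s: 5.95
position: [478.7, 76.5, 115.2]
eef_rot: [0.7, 0.1, -0.7, 0.1]
ft_force: [0.4, -0.2, 0.3]
gripper_width: -0.1
```

```bash
python3 look.py p1b
python3 - <<'E'
from h import *
W=manip.get_calibration("wrist")
im=cv2.imread("pics/w_p1b.png");c=im[140:240,280:480];cv2.imwrite("pics/t.png",cv2.resize(c,None,fx=4,fy=4,interpolation=cv2.INTER_CUBIC))
E
```

```text
5.95 [478.7  76.5 115.2] [ 50.6   1.  115.2] [ 0.4 -0.2  0.3]
red [313, 160, 9, 60, 344] [317.2 189.7] gal@z29 R [108.    2.2  29. ]
red [179, 210, 25, 64, 938] [190.  241.9] gal@z29 R [  7.6 -45.4  29. ]
```

View pics/t.png

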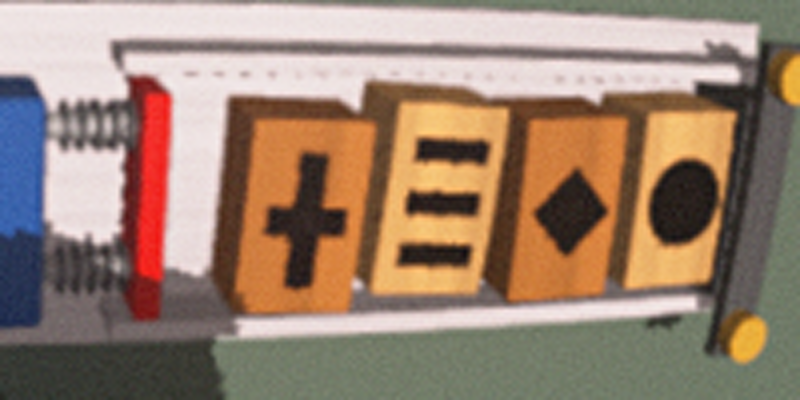

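View pics/w_p1b.png

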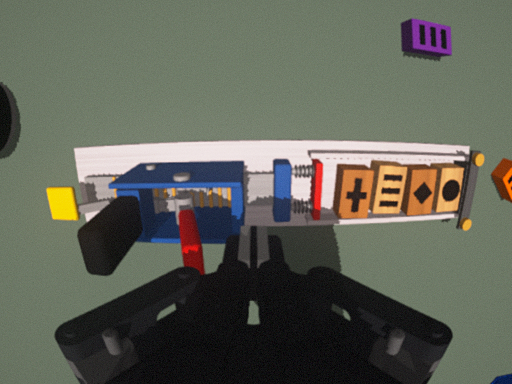

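```bash
python3 - <<'E'
from h import *
W=manip.get_calibration("wrist")
B=lambda u,v:(280+(u+.5)/4-.5,140+(v+.5)/4-.5)
for n,p,z in [("padfront",B(166,200),29),("stop",B(741,200),34),("stopback",B(770,200),34),("mouth",B(118,45),28),("plate end",B(757,22),6)]:
  print(n,gal(onz(W,*p,z,True)))
W4=cv2.imread("pics/wrist2.png")
E
```

```text
padfront [107.1   2.3  29. ]
stop [255.    2.1  34. ]
stopback [265.3   2.   34. ]
mouth [95.7 34.5 28. ]
plate end [276.   41.4   6. ]
```

Click 1 is confirmed: pad face at 107.1 mm with the trigger free. The stop is at about 254.5 mm, so 7 clicks still holds. Now pump 2.

>>> {"name": "drive_tool", "arguments": {"increments": [[[-3, 10, 0], [0, 0, 0], -1], [[-3, 10, 0], [0, 0, 0], -1], [[-3, 10, 0], [0, 0, 0], -1], [[-3, 10, 0], [0, 0, 0], -1], [[-3, 10, 0], [0, 0, 0], -1], [[0, 0, 0], [0, 0, 0], -1], [[0, 0, 0], [0, 0, 0], -1]]}}

```text
time_s: 6.7
position: [464.1, 124.0, 115.1]
eef_rot: [-0.7, -0.098, 0.7, -0.102]
ft_force: [6.1, -14.2, 0.0]
gripper_width: -0.0
```

>>> {"name": "drive_tool", "arguments": {"increments": [[[3, -10, 0], [0, 0, 0], -1], [[3, -10, 0], [0, 0, 0], -1], [[3, -10, 0], [0, 0, 0], -1], [[3, -10, 0], [0, 0, 0], -1], [[3, -10, 0], [0, 0, 0], -1], [[0, 0, 0], [0, 0, 0], -1], [[0, 0, 0], [0, 0, 0], -1]]}}

```text
time_s: 7.4
position: [478.4, 77.4, 115.2]
eef_rot: [-0.7, -0.101, 0.7, -0.1]
ft_force: [0.8, 0.5, 0.0]
gripper_width: -0.0
```

```bash
python3 look.py p2
```

```text
7.4 [478.4  77.4 115.2] [ 49.6   1.  115.2] [0.8 0.5 0. ]
red [323, 160, 10, 59, 342] [327.7 190. ] gal@z29 R [116.5   1.8  29. ]
red [181, 210, 25, 64, 969] [192.  241.9] gal@z29 R [  8.4 -45.5  29. ]
```

Click 2: the pad moved +8.5 mm. Pump 3.

>>> {"name": "drive_tool", "arguments": {"increments": [[[-3, 10, 0], [0, 0, 0], -1], [[-3, 10, 0], [0, 0, 0], -1], [[-3, 10, 0], [0, 0, 0], -1], [[-3, 10, 0], [0, 0, 0], -1], [[-3, 10, 0], [0, 0, 0], -1], [[0, 0, 0], [0, 0, 0], -1], [[0, 0, 0], [0, 0, 0], -1]]}}

```text
time_s: 8.15
position: [464.2, 124.0, 115.2]
eef_rot: [-0.7, -0.098, 0.7, -0.102]
ft_force: [6.9, -14.4, 0.6]
gripper_width: -0.1
```

>>> {"name": "drive_tool", "arguments": {"increments": [[[3, -10, 0], [0, 0, 0], -1], [[3, -10, 0], [0, 0, 0], -1], [[3, -10, 0], [0, 0, 0], -1], [[3, -10, 0], [0, 0, 0], -1], [[3, -10, 0], [0, 0, 0], -1], [[0, 0, 0], [0, 0, 0], -1], [[0, 0, 0], [0, 0, 0], -1]]}}

```text
time_s: 8.85
position: [478.4, 77.4, 115.2]
eef_rot: [-0.7, -0.101, 0.7, -0.1]
ft_force: [0.5, 0.2, 0.2]
gripper_width: 0.1
```

```bash
python3 look.py p3
```

```text
8.85 [478.4  77.4 115.2] [ 49.6   1.  115.2] [0.5 0.2 0.2]
red [332, 160, 12, 59, 417] [337.4 189.9] gal@z29 R [126.2   1.8  29. ]
red [181, 210, 25, 64, 969] [191.9 242.1] gal@z29 R [  8.3 -45.6  29. ]
```

View pics/wc_p3.png

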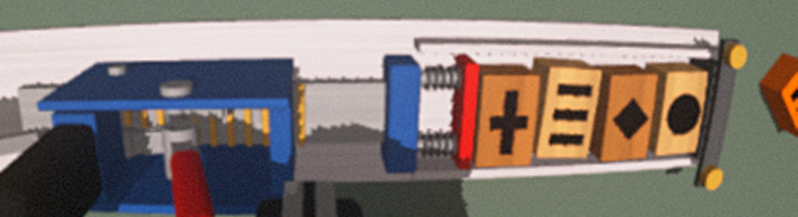

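The pad has just reached type3, as expected at about 123 mm. Pumps 4 and 5, each checked.

>>> {"name": "drive_tool", "arguments": {"increments": [[[-3, 10, 0], [0, 0, 0], -1], [[-3, 10, 0], [0, 0, 0], -1], [[-3, 10, 0], [0, 0, 0], -1], [[-3, 10, 0], [0, 0, 0], -1], [[-3, 10, 0], [0, 0, 0], -1], [[0, 0, 0], [0, 0, 0], -1], [[0, 0, 0], [0, 0, 0], -1]]}}

```text
time_s: 9.6
position: [464.1, 124.0, 115.2]
eef_rot: [-0.7, -0.098, 0.7, -0.102]
ft_force: [5.3, -14.3, 0.1]
gripper_width: -0.0
```

>>> {"name": "drive_tool", "arguments": {"increments": [[[3, -10, 0], [0, 0, 0], -1], [[3, -10, 0], [0, 0, 0], -1], [[3, -10, 0], [0, 0, 0], -1], [[3, -10, 0], [0, 0, 0], -1], [[3, -10, 0], [0, 0, 0], -1], [[0, 0, 0], [0, 0, 0], -1], [[0, 0, 0], [0, 0, 0], -1]]}}

```text
time_s: 10.3
position: [478.4, 77.4, 115.2]
eef_rot: [0.7, 0.101, -0.7, 0.1]
ft_force: [-1.4, 0.7, 0.6]
gripper_width: 0.1
```

```bash
python3 look.py p4
```

```text
10.3 [478.4  77.4 115.2] [ 49.6   1.  115.2] [-1.4  0.7  0.6]
red [340, 160, 13, 59, 423] [346.2 190.2] gal@z29 R [134.3   1.4  29. ]
red [181, 210, 25, 64, 972] [192.  242.1] gal@z29 R [  8.3 -45.6  29. ]
```

>>> {"name": "drive_tool", "arguments": {"increments": [[[-3, 10, 0], [0, 0, 0], -1], [[-3, 10, 0], [0, 0, 0], -1], [[-3, 10, 0], [0, 0, 0], -1], [[-3, 10, 0], [0, 0, 0], -1], [[-3, 10, 0], [0, 0, 0], -1], [[0, 0, 0], [0, 0, 0], -1], [[0, 0, 0], [0, 0, 0], -1]]}}

```text
time_s: 11.05
position: [464.2, 124.0, 115.2]
eef_rot: [0.7, 0.098, -0.7, 0.102]
ft_force: [5.6, -14.9, 0.3]
gripper_width: -0.1
```

>>> {"name": "drive_tool", "arguments": {"increments": [[[3, -10, 0], [0, 0, 0], -1], [[3, -10, 0], [0, 0, 0], -1], [[3, -10, 0], [0, 0, 0], -1], [[3, -10, 0], [0, 0, 0], -1], [[3, -10, 0], [0, 0, 0], -1], [[0, 0, 0], [0, 0, 0], -1], [[0, 0, 0], [0, 0, 0], -1]]}}

```text
time_s: 11.75
position: [478.4, 77.4, 115.2]
eef_rot: [-0.7, -0.101, 0.7, -0.1]
ft_force: [-0.6, 0.1, 0.4]
gripper_width: 0.1
```

```bash
python3 look.py p5
```

```text
11.75 [478.4  77.4 115.2] [ 49.5   1.  115.2] [-0.6  0.1  0.4]
red [349, 161, 13, 58, 414] [355.  190.2] gal@z29 R [142.6   1.4  29. ]
red [181, 210, 25, 64, 960] [192.  242.2] gal@z29 R [  8.3 -45.8  29. ]
```

View pics/wc_p5.png

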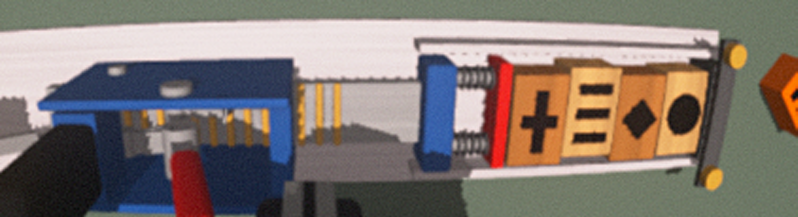

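Five clicks taken, about 8.5 mm apart in the image and all to the scale of the bounding box. Pump 6.

>>> {"name": "drive_tool", "arguments": {"increments": [[[-3, 10, 0], [0, 0, 0], -1], [[-3, 10, 0], [0, 0, 0], -1], [[-3, 10, 0], [0, 0, 0], -1], [[-3, 10, 0], [0, 0, 0], -1], [[-3, 10, 0], [0, 0, 0], -1], [[0, 0, 0], [0, 0, 0], -1], [[0, 0, 0], [0, 0, 0], -1]]}}

```text
time_s: 12.5
position: [464.2, 124.0, 115.1]
eef_rot: [-0.7, -0.098, 0.7, -0.102]
ft_force: [5.9, -14.6, 0.0]
gripper_width: -0.3
```

>>> {"name": "drive_tool", "arguments": {"increments": [[[3, -10, 0], [0, 0, 0], -1], [[3, -10, 0], [0, 0, 0], -1], [[3, -10, 0], [0, 0, 0], -1], [[3, -10, 0], [0, 0, 0], -1], [[3, -10, 0], [0, 0, 0], -1], [[0, 0, 0], [0, 0, 0], -1], [[0, 0, 0], [0, 0, 0], -1]]}}

```text
time_s: 13.2
position: [478.4, 77.4, 115.2]
eef_rot: [-0.7, -0.101, 0.7, -0.1]
ft_force: [0.6, -0.5, 0.7]
gripper_width: -0.3
```

```bash
python3 look.py p6; python3 - <<'E'
import cv2,numpy as np
o=[]
for k in("p5","p6"):
    o.append(cv2.resize(cv2.imread(f"pics/w_{k}.png")[145:225,290:490],None,fx=4,fy=3.7,interpolation=cv2.INTER_CUBIC))
cv2.imwrite("pics/cmp6.png",np.vstack(o))
# jaw right top edge column: blue mask extents
for k in("p2","p3","p4","p5","p6"):
    h=cv2.cvtColor(cv2.imread(f"pics/w_{k}.png"),cv2.COLOR_BGR2HSV)
    b=(abs(h[...,0].astype(int)-110)<12)&(h[...,1]>150)&(h[...,2]>60)
    n,l,st,ce=cv2.connectedComponentsWithStats(b.astype(np.uint8))
    print(k,[(st[i].tolist(),ce[i].round(1).tolist()) for i in range(1,n) if st[i,4]>300 and ce[i][0]>260])
E
```

```text
13.2 [478.4  77.4 115.2] [ 49.6   1.  115.2] [ 0.6 -0.5  0.7]
red [353, 160, 13, 58, 379] [359.  189.8] gal@z29 R [146.3   1.6  29. ]
red [181, 210, 25, 64, 960] [192.  242.2] gal@z29 R [  8.3 -45.7  29. ]
p2 [([285, 164, 17, 41, 565], [293.5, 183.2])]
p3 [([295, 164, 17, 46, 621], [303.2, 185.4])]
p4 [([304, 164, 17, 47, 664], [312.6, 187.1])]
p5 [([313, 164, 18, 50, 675], [322.1, 187.8])]
p6 [([323, 164, 18, 52, 694], [331.3, 188.8])]
```

View pics/cmp6.png

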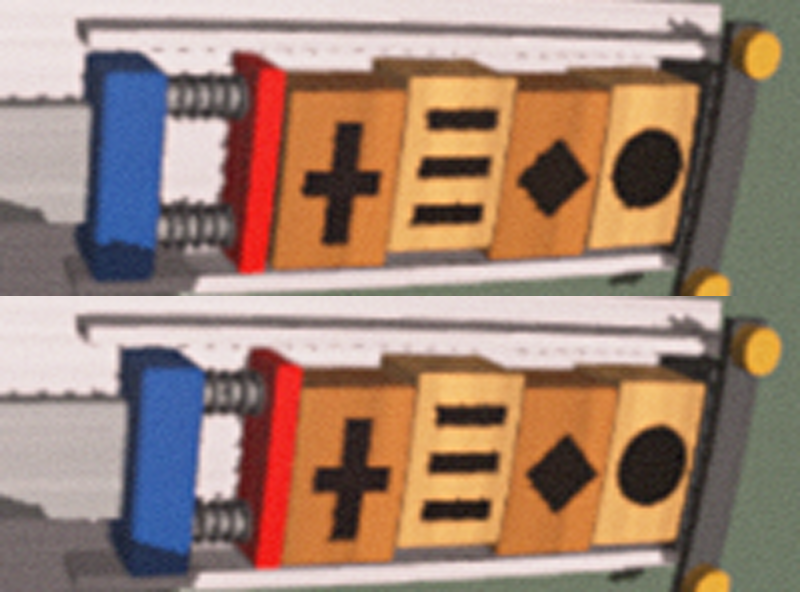

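At pump 6 the jaw moved 8 mm (9.2 px) but the pad only about 3.5 mm, so the line is tight and the pad is pressed about 4.5 mm. One more click gives about 12.5 mm, peaking near 15.3 mm, which is safe.

>>> {"name": "drive_tool", "arguments": {"increments": [[[-3, 10, 0], [0, 0, 0], -1], [[-3, 10, 0], [0, 0, 0], -1], [[-3, 10, 0], [0, 0, 0], -1], [[-3, 10, 0], [0, 0, 0], -1], [[-3, 10, 0], [0, 0, 0], -1], [[-0.5, 1.5, 0], [0, 0, 0], -1], [[0, 0, 0], [0, 0, 0], -1], [[0, 0, 0], [0, 0, 0], -1]]}}

```text
time_s: 14.05
position: [464.1, 124.1, 115.1]
eef_rot: [0.7, 0.097, -0.7, 0.102]
ft_force: [7.3, -18.4, -0.7]
gripper_width: -0.5
```

>>> {"name": "drive_tool", "arguments": {"increments": [[[3, -10, 0], [0, 0, 0], -1], [[3, -10, 0], [0, 0, 0], -1], [[3, -10, 0], [0, 0, 0], -1], [[3, -10, 0], [0, 0, 0], -1], [[3, -10, 0], [0, 0, 0], -1], [[0.5, -1.5, 0], [0, 0, 0], -1], [[0, 0, 0], [0, 0, 0], -1], [[0, 0, 0], [0, 0, 0], -1]]}}

```text
time_s: 14.85
position: [478.3, 77.8, 115.3]
eef_rot: [0.7, 0.101, -0.7, 0.101]
ft_force: [0.0, -1.2, -0.1]
gripper_width: 0.0
```

```bash
python3 look.py p7; python3 - <<'E'
import cv2,numpy as np
o=[]
for k in("p6","p7"):
    o.append(cv2.resize(cv2.imread(f"pics/w_{k}.png")[145:225,290:490],None,fx=4,fy=3.7,interpolation=cv2.INTER_CUBIC))
cv2.imwrite("pics/cmp7.png",np.vstack(o))
for k in("p6","p7"):
    h=cv2.cvtColor(cv2.imread(f"pics/w_{k}.png"),cv2.COLOR_BGR2HSV)
    b=(abs(h[...,0].astype(int)-110)<12)&(h[...,1]>150)&(h[...,2]>60)
    n,l,st,ce=cv2.connectedComponentsWithStats(b.astype(np.uint8))
    print(k,[(st[i].tolist(),ce[i].round(1).tolist()) for i in range(1,n) if st[i,4]>300 and ce[i][0]>260])
E
```

```text
14.85 [478.3  77.8 115.3] [ 49.2   1.  115.3] [ 0.  -1.2 -0.1]
red [354, 161, 13, 57, 381] [359.4 189.8] gal@z29 R [146.8   1.8  29. ]
red [182, 210, 25, 64, 971] [192.9 242.3] gal@z29 R [  8.8 -45.9  29. ]
p6 [([323, 164, 18, 52, 694], [331.3, 188.8])]
p7 [([332, 164, 19, 56, 722], [340.8, 190.2])]
```

View pics/cmp7.png

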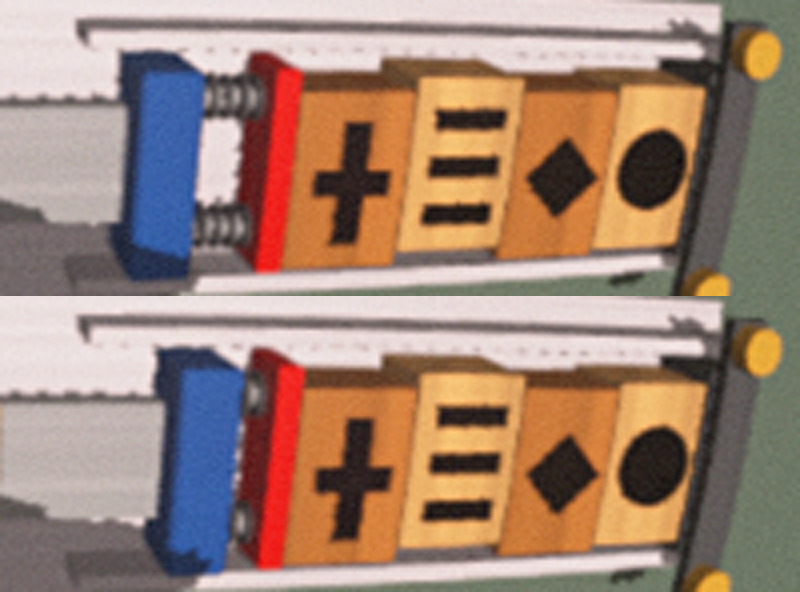

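Clamped: the jaw is 8 mm further while the line stayed put, so the pad is pressed about 12.5 mm, with the trigger free. Next I go up and over to the yellow release, turning the tool 90° so the knuckles keep clear of the grip.

>>> {"name": "drive_tool", "arguments": {"increments": [[[0, 0, 30], [0, 0, 0], -1], [[0, 0, 35], [0, 0, 0], -1], [[0, 0, 35], [0, 0, 8], -1], [[0, 0, 0], [0, 0, 8], -1], [[-6, 20, 0], [0, 0, 8], -1], [[-6, 20, 0], [0, 0, 8], -1], [[-6, 20, 0], [0, 0, 8], -1], [[-6, 20, 0], [0, 0, 8], -1]]}}

```text
time_s: 15.7
position: [453.9, 158.5, 215.4]
eef_rot: [0.597, 0.379, -0.597, 0.379]
ft_force: [0.4, -0.2, 0.2]
gripper_width: -0.0
```

>>> {"name": "drive_tool", "arguments": {"increments": [[[-6, 20, 0], [0, 0, 8], -1], [[-6, 20, 0], [0, 0, 8], -1], [[-6, 20, 0], [0, 0, 8], -1], [[-6, 19, 0], [0, 0, 8], -1], [[0, 0, 0], [0, 0, 8], -1], [[0, 0, 0], [0, 0, 0], -1], [[0, 0, 0], [0, 0, 0], -1]]}}

```text
time_s: 16.4
position: [430.3, 236.1, 215.1]
eef_rot: [0.435, 0.558, -0.435, 0.558]
ft_force: [0.1, -0.9, 0.4]
gripper_width: -0.1
```

```bash
python3 - <<'E'
from h import *
from scipy.spatial.transform import Rotation as R
s=manip.sense();print(s["time_s"],s["position"],gal(s["position"]),R.from_quat(s["eef_rot"]).as_matrix().round(3).tolist(),s["joint_positions"].round(2),s["ft_force"].round(1))
W=manip.get_calibration("wrist")
im=manip.snapshot("wrist")[:,:,::-1].copy();cv2.imwrite("pics/r1.png",im)
h=cv2.cvtColor(im,cv2.COLOR_BGR2HSV)
m=(abs(h[...,0].astype(int)-28)<4)&(h[...,1]>190)&(h[...,2]>150)
n,l,st,ce=cv2.connectedComponentsWithStats(m.astype(np.uint8))
for i in range(1,n):
    if st[i,4]>100: print(st[i],ce[i],gal(onz(W,*ce[i],55,True)),onz(W,*ce[i],55,True))
E
```

```text
16.4 [430.32953885 236.10288569 215.09813113] [-116.2    0.6  215.1] [[-0.0, 0.97, 0.244], [-0.0, 0.244, -0.97], [-1.0, -0.001, 0.0]] [ 0.12  0.43 -0.96  1.86  0.41  1.06 -0.76] [ 0.1 -0.9  0.4]
[237 157  27  20 459] [250.97821351 165.87145969] [-117.6   -0.5   55. ] [428.92849068 237.14240195  55.        ]
```

View pics/r1.png

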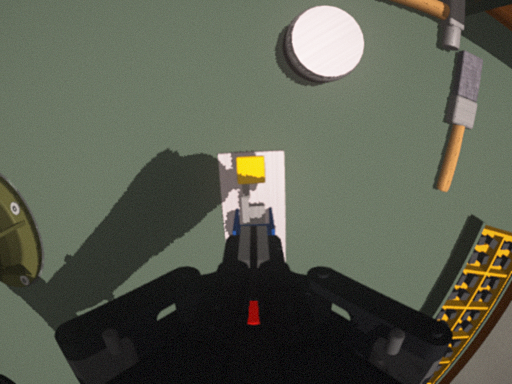

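The yellow paddle is at (251,166), centred under the tool: measured (429,237), tool at (430,236). Descending and pressing.

>>> {"name": "drive_tool", "arguments": {"increments": [[[0, 0, -40], [0, 0, 0], -1], [[0, 0, -40], [0, 0, 0], -1], [[0, 0, -40], [0, 0, 0], -1], [[0, 0, -20], [0, 0, 0], -1], [[0, 0, -7], [0, 0, 0], -1], [[0, 0, 0], [0, 0, 0], -1]]}}

```text
time_s: 17.05
position: [430.3, 236.0, 67.9]
eef_rot: [0.434, 0.558, -0.434, 0.558]
ft_force: [-0.3, 0.2, 0.4]
gripper_width: 0.4
```

>>> {"name": "drive_tool", "arguments": {"increments": [[[0, 0, -10], [0, 0, 0], -1], [[0, 0, -7], [0, 0, 0], -1], [[0, 0, -7], [0, 0, 0], -1], [[0, 0, -5], [0, 0, 0], -1], [[0, 0, 0], [0, 0, 0], -1]]}}

```text
time_s: 17.55
position: [430.6, 236.8, 39.0]
eef_rot: [0.434, 0.559, -0.433, 0.559]
ft_force: [-0.5, 0.6, 1.9]
gripper_width: -0.2
```

```bash
python3 - <<'E'
from h import *
s=manip.sense();print(s["time_s"],s["position"],s["ft_force"].round(1))
im=manip.snapshot("side")[:,:,::-1]
cv2.imwrite("pics/r2.png",cv2.resize(im[140:265,185:305],None,fx=4.8,fy=4.8,interpolation=cv2.INTER_CUBIC))
E
```

```text
17.55 [430.57570897 236.81632391  39.02800052] [-0.5  0.6  1.9]
```

View pics/r2.png

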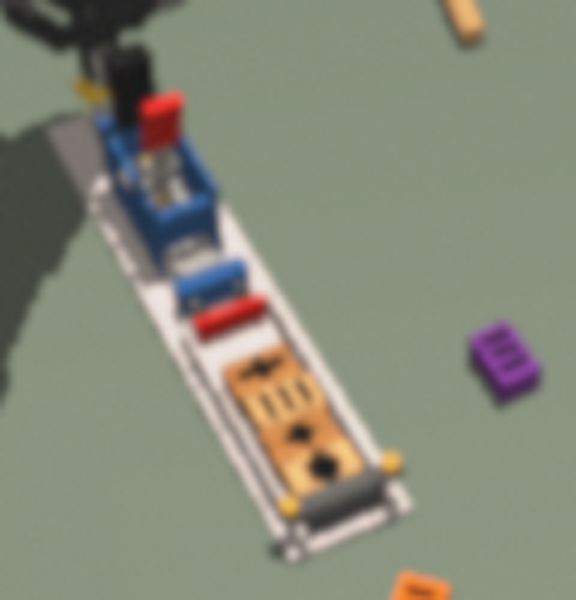

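The jaw is running back and the line stays tight. I hold it down longer.

>>> {"name": "drive_tool", "arguments": {"increments": [[[0, 0, -2], [0, 0, 0], -1], [[0, 0, 0], [0, 0, 0], -1], [[0, 0, 0], [0, 0, 0], -1], [[0, 0, 0], [0, 0, 0], -1], [[0, 0, 0], [0, 0, 0], -1], [[0, 0, 0], [0, 0, 0], -1], [[0, 0, 0], [0, 0, 0], -1], [[0, 0, 0], [0, 0, 0], -1]]}}

```text
time_s: 18.4
position: [430.5, 236.3, 37.3]
eef_rot: [0.434, 0.559, -0.434, 0.559]
ft_force: [0.1, 4.2, 2.7]
gripper_width: -0.1
```

```bash
python3 - <<'E'
from h import *
im=manip.snapshot("side")[:,:,::-1]
a=cv2.imread("pics/side0.png")
c=lambda i:cv2.resize(i[170:265,215:265],None,fx=6,fy=6,interpolation=cv2.INTER_CUBIC)
cv2.imwrite("pics/r3.png",np.hstack([c(a),c(im)]))
E
```

```text
(no output)
```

View pics/r3.png

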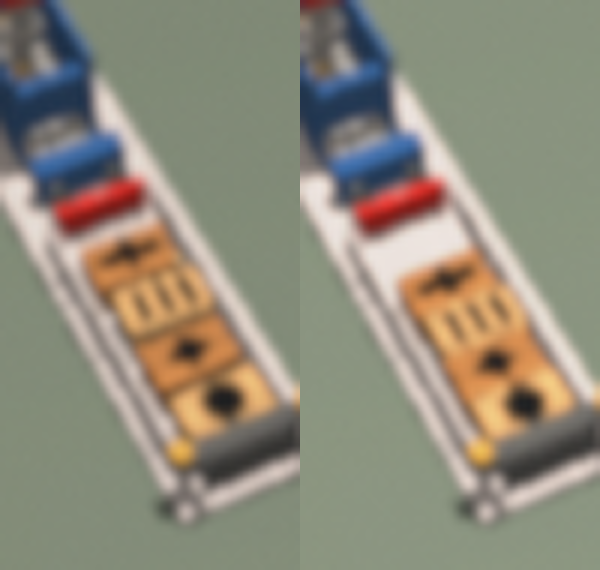

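The jaw is back where it started (left: initial, right: now). Lifting off, then a check from above.

>>> {"name": "drive_tool", "arguments": {"increments": [[[0, 0, 8], [0, 0, 0], -1], [[0, 0, 12], [0, 0, 0], -1], [[0, 0, 30], [0, 0, 0], -1], [[0, 0, 40], [0, 0, 0], -1], [[0, 0, 40], [0, 0, 0], -1], [[0, 0, 40], [0, 0, 0], -1], [[0, 0, 20], [0, 0, 0], -1], [[0, 0, 0], [0, 0, 0], -1]]}}

```text
time_s: 19.25
position: [430.9, 236.6, 230.6]
eef_rot: [0.435, 0.558, -0.433, 0.559]
ft_force: [-0.3, -0.0, -0.8]
gripper_width: 0.2
```

>>> {"name": "drive_tool", "arguments": {"increments": [[[6, -30, 0], [0, 0, -8], -1], [[6, -30, 0], [0, 0, -8], -1], [[6, -30, 0], [0, 0, -8], -1], [[6, -30, 0], [0, 0, -8], -1], [[6, -30, 0], [0, 0, -8], -1], [[6, -30, 0], [0, 0, -8], -1], [[0, -20, 0], [0, 0, -8], -1], [[0, -20, 0], [0, 0, -8], -1]]}}

```text
time_s: 20.05
position: [465.2, 14.6, 226.6]
eef_rot: [-0.664, -0.242, 0.666, -0.241]
ft_force: [-0.2, 0.1, 0.9]
gripper_width: 0.0
```

>>> {"name": "drive_tool", "arguments": {"increments": [[[0, -20, 0], [0, 0, -8], -1], [[0, -10, 0], [0, 0, -8], -1], [[0, 0, 0], [0, 0, -8], -1], [[0, 0, 0], [0, 0, 0], -1], [[0, 0, 0], [0, 0, 0], -1]]}}

```text
time_s: 20.55
position: [465.7, -13.6, 226.9]
eef_rot: [-0.699, -0.102, 0.7, -0.102]
ft_force: [0.6, 0.1, -1.0]
gripper_width: 0.1
```

```bash
python3 - <<'E'
from h import *
s=manip.sense();print(s["time_s"],s["position"],s["ft_force"].round(1))
im=manip.snapshot("wrist")[:,:,::-1]
cv2.imwrite("pics/f1.png",im)
E
```

```text
20.55 [465.68140594 -13.59381501 226.91220732] [ 0.6  0.1 -1. ]
```

View pics/f1.png

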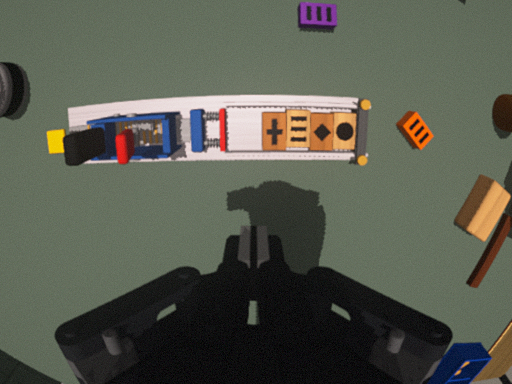

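```bash
python3 - <<'E'
import cv2
im=cv2.imread("pics/f1.png")[85:175,180:380];cv2.imwrite("pics/f1c.png",cv2.resize(im,None,fx=4,fy=4,interpolation=cv2.INTER_CUBIC))
E
```

```text
(no output)
```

View pics/f1c.png

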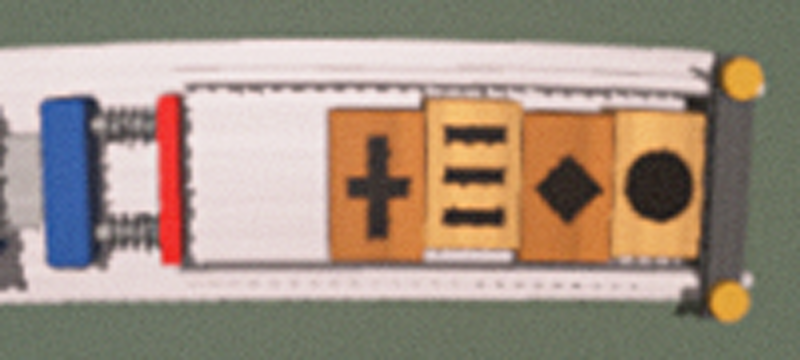

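The line is tight and square against the stop (crop x 330–705), the pad is just inside the channel mouth (crop x 183), and the trigger and release are at rest. Handing in.

```bash
python3 -c "
from station import manip
print(manip.hand_in())"
```

```text
the job is handed in; nothing more can be done
None
```

I pumped the trigger seven full squeezes, letting it come right back after each one. Then I held the yellow release down until the jaw was back, and handed in at about 20.6 s. No verdict was reported.

- **Clamping:** each squeeze moved the jaw or pad by one click of about 8 mm, judged from the wrist images. After the seventh, I estimate the pad was pressed in about 12.5 mm with the trigger free, and about 15 mm at its peak. The highest force while pumping was about 20 N.
- **Final state:** the jaw matches its starting place in the side view. The four blocks stand square and tight against the stop, and the trigger and release are up. The robot is clear of everything and no bystander was touched.
- **Disagreement:** the first wrist view was off by about 7 mm along the galley compared with the scene and side cameras. I used it only for differences, and the later close-up views agreed within about 1–2 mm.

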